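# Strip the saddle bracket off its mounting stud

## Robot

A 6-joint arm with a two-finger parallel gripper is mounted at the origin on a cart in front of the work surface, level with it; the furniture and walls round the work are solid. World frame = base frame: x ahead of the robot, y to its left, z up, the work surface at z = 0. Lengths are in m, angles in degrees, forces in N, time in s.
With the tool pointing down it reaches from about 0.3 to 0.75 m from the base axis. Payload 8.5 kg.
Tool frame: the origin (TCP) lies between the finger pads; the fingertips stand 17 mm ahead of it and the grasp point (between the pads) lies 2 mm behind it (env.tip_reach is the distance from the TCP to the fingertips, in m); z points along the fingers, y is the line along which they close (so a half turn about z gives the same grasp; the last joint's range is limited). The gripper opens to 85 mm and grips with 20 to 120 N. Pads are 22 mm wide; open, the fingers measure 114 mm over their backs; the gripper's body (76 mm by 85 mm) begins 54 mm behind the grasp point. The pads swing forward as they close: fully open they stand 13 mm farther back than shut.
Start: joints at [-12.336, 21.807, 74.336, -0, 83.858, -12.336], TCP at [0.55, 0, 0.248] pointing down, gripper open.
Joint ranges: [-178.18, 178.18], [-50.72, 133.34], [12.68, 142.11], [-81.47, 261.47], [9.98, 163.14], [-165.26, 165.26]. Speed limits (degrees/s): [136.94, 136.94, 180, 180, 180, 180].

## Interface

Orientations are given as a 3x3 rotation matrix whose columns are the frame's x, y, z axes.
In Python, from rig import env, viewer gives the robot as it stands.
- The arm moves only by the tool move_arm, never from a script. Its argument "motion" is a list of rows, each a list of 2 entries, a list of its own where there are three numbers: the shift along the tool's x, y, z normalised to -1 to 1, where 1 is 50 mm, then the turn, a rotation vector about the tool's x, y, z normalised to -1 to 1, where 1 is 8 degrees. A call has 1 to 20 rows; each row shifts and turns the commanded pose from where the row before left it, along the tool's axes as they then stand; what a row does not reach is not made up. A row lasts 1/10 s, in which the tool goes at most 50 mm and 8.59 degrees, less where a joint would pass 70% of its speed; a pose out of reach is approached as far as the arm can. A call with a number of a shift or a turn outside -1 to 1 is refused whole. A call with a gripper value outside its range is refused whole. "claw" is the closure, from 0 (fully open) to 1 (shut), set as the call begins (left out, the last holds). The fingers move at their own pace and stop on an object; "force" is the grip in N (left out, the last holds). Time passes only in rows, so rows that do not move let the fingers close. It gives the time, the measured TCP pose, the force, the opening and the grip force at its end, in the units of the state.
- env.observe(): the state, without advancing time (a new reading comes with each control period).
- viewer.get_image(name): name is "scene" or "side" or "wrist"; returns a dict with "frame" (480x640x3 uint8, red, green, blue), "depth" (480x640 float32, m along the optical axis (not along the pixel's ray), 0 where there is no reading), "fx", "fy", "cx", "cy" (pixels), "k1" (the pictures are not rectified: a ray, as slopes to the right and down, at radius r is drawn at 1 + k1 r^2 times it, then the intrinsics apply), "eye" and "attitude" of the camera in the world; the wrist camera has in their place "T_tool_cam" (4x4, takes a point from camera to tool coordinates, whose origin is the TCP and whose axes are the flange's). Camera axes: x right, y up, looking along -z (the intrinsics and any distortion apply to the point x, -y, -z); pixel columns grow to the right and rows downward; lengths in m; the calibration is good to about 2 mm. A picture is of the moment at which its call begins: read the wrist's pose just before it.
- env.close_job(): hands the job in; it is judged then, once.
The state is a dict: "time_s": time; "q": joint angles; "qvel": joint speeds; "joint_efforts": joint torques, N m; "position": TCP position; "tool_rot": TCP orientation; "ft_force": force on the tool from outside, world axes, zero at the start; "wrist_torque": the same for the moment, N m; "grip_width": finger opening in m; "gripper_force": force on a finger pad.
Only numpy, scipy, OpenCV 4.12 (cv2) and the standard library are available. Lean on these libraries where they do the work, as an engineer would, in place of code of your own. Each camera call takes 0.05 s, during which the arm holds its last target. There are 200 camera calls.

## Task

Take the assembly on the upright stud apart and collect its pieces in the shallow aluminium tray: put the brass wing nut in the tray first, then the white spacer, then the blue bracket, one at a time, leaving the pieces below in place on the stud until their turn. Lay the bracket flat on the tray's floor, ears up as it sat, and let go of everything.

Things in the scene. Friction and masses are not known exactly. Their poses are not given: they have to be found in the camera images.
- wing_nut: Brass wing nut on top of the stack on the stud (a dark steel spare lies elsewhere: not that one). Already unscrewed: sits loose, lifts straight up. Hub 28 mm across, 20 mm high; wings 6 mm thick reach 31 mm either side along its y, to 28 mm high. Grasp the hub across its x, fingertips not below its underside (spacer there). Origin: centre of its underside, z up.
- spacer: White plastic sleeve under the wing nut, 22 mm in diameter, 20 mm high, bore 13 mm. It stands loose on the bracket's strap, between the bracket's ears. Origin: centre of its underside, z up.
- bracket: Blue U bracket under the spacer, 150 g: strap 34 mm wide (x), 96 long (y), 6 thick; an ear turned up to 20 mm at each end. Origin: centre of the strap's underside, z up. Rests loose on a fixed 26 mm round boss, 30 mm above a 70 mm square foot. The fixed stud, 10 mm thick, passes through all three pieces; its tip is 49 mm above this origin: lift each piece straight up past it.
- tray: Shallow empty aluminium tray, fixed to the worktop, 130 mm (its x axis) by 180 mm (its y axis) outside; walls 4 mm thick, 19 mm high with their rolled rim. Origin: centre of its underside, on the worktop; the inner floor is 4 mm above it.

How it is judged (in metres and radians):
On the way, in this order (a step that is already met when the one before it is completed fails the run):
1. the wing nut is in the tray while spacer and bracket still stand on the stud (x of wing_nut in the frame of tray between -0.058 and 0.058 m and y of wing_nut in the frame of tray between -0.083 and 0.083 m and z of wing_nut in the frame of tray below 0.04 m and distance of each of spacer, bracket from where it was at the start of the episode below 0.015 m), for 0.2 s.
2. the spacer is in the tray while the bracket is still on the stud (x of spacer in the frame of tray between -0.058 and 0.058 m and y of spacer in the frame of tray between -0.083 and 0.083 m and z of spacer in the frame of tray below 0.04 m and distance of bracket from where it was at the start of the episode below 0.015 m), for 0.2 s.
At the end, for the whole second after the job is handed in: Wing nut, spacer and bracket all lie at rest inside the tray walls; the bracket is flat on the tray's floor, ears up (underside within 8 mm of the floor, tilted less than 10 degrees) (x of wing_nut in the frame of tray between -0.058 and 0.058 m and y of wing_nut in the frame of tray between -0.083 and 0.083 m and z of each of wing_nut, spacer in the frame of tray below 0.04 m and x of spacer in the frame of tray between -0.058 and 0.058 m and y of spacer in the frame of tray between -0.083 and 0.083 m and x of bracket in the frame of tray between -0.058 and 0.058 m and y of bracket in the frame of tray between -0.083 and 0.083 m and z of bracket in the frame of tray below 0.012 m and angle between bracket's own z axis and vertical below 0.17 rad and linear speed of each of wing_nut, spacer, bracket below 0.03 m/s); the robot touches nothing.
It also fails if it takes over 72 s, if anything falls off the work surface, if the arm or the gripper's body presses on something with over 40 N, if the wrist force passes 120 N, or if a joint passes its speed limit or range.

## Working session

There is one attempt and no reset: what is moved stays moved. The work goes in short steps, Python scripts to look and compute and a tool call to move; the robot and the scene stay as the last step left them, time stands still between calls to the robot, and variables do not carry over. Pictures are saved under pics/ and viewed, at most 10 in all, crops included, and the job is handed in when it is done.

Besides the shell and the picture viewer there is one more tool, called after "Call:" by a JSON object that holds its "api" and its "payload". move_arm: Moves the arm, as the interface text tells. Scaled input: -1 to 1 covers 50 mm each way for a shift and 8 degrees each way for a turn. Its arguments: {"type":"object","properties":{"motion":{"type":"array","items":{"type":"array"}},"claw":{"type":"number"},"force":{"type":"number"}},"required":["motion"]}

```bash
ls; mkdir -p pics; cat > h.py <<'E'
import numpy as np, cv2
from rig import env, viewer
def grab(n):
    s=env.observe(); d=viewer.get_image(n)
    if n=="wrist":
        T=np.eye(4);T[:3,:3]=np.array(s["tool_rot"]);T[:3,3]=s["position"]
        T=T@np.array(d["T_tool_cam"])
        d["R"],d["t"]=T[:3,:3],T[:3,3]
    else: d["R"],d["t"]=np.array(d["attitude"]),np.array(d["eye"])
    return d
def slopes(d,uv):
    uv=np.atleast_2d(np.float64(uv))
    p=np.stack([(uv[:,0]-d["cx"])/d["fx"],(uv[:,1]-d["cy"])/d["fy"]],1)
    q=p.copy()
    for _ in range(20): q=p/(1+d["k1"]*(q**2).sum(1,keepdims=True))
    return q
def rays(d,uv):
    q=slopes(d,uv); return np.c_[q[:,0],-q[:,1],-np.ones(len(q))]@d["R"].T
def plane(d,uv,z):
    r=rays(d,uv); return d["t"]+r*((z-d["t"][2])/r[:,2])[:,None]
def cloud(d):
    v,u=np.mgrid[:480,:640]; uv=np.c_[u.ravel(),v.ravel()]
    return (d["t"]+rays(d,uv)*d["depth"].reshape(-1,1)).reshape(480,640,3)
def save(d,n): cv2.imwrite("pics/"+n+".png",d["frame"][:,:,::-1])
E
python3 - <<'E'
from h import *
for n in ("scene","wrist","side"):
    d=grab(n); save(d,n+"0"); print(n,d["R"].round(2).tolist(),d["t"].round(3),d["k1"],d["fx"])
s=env.observe(); print(s["tool_rot"],s["position"],s["time_s"],env.tip_reach)
E
```

```text
pics
scene [[-0.89, 0.26, -0.38], [-0.46, -0.46, 0.76], [0.02, 0.85, 0.52]] [0.192 0.71  0.517] -0.14464619136844728 570.8504445558883
wrist [[1.0, 0.0, 0.0], [-0.0, 0.96, 0.29], [-0.0, -0.29, 0.96]] [0.55  0.076 0.373] -0.04776372466344591 395.9782009427927
side [[-0.85, 0.25, -0.47], [-0.53, -0.39, 0.75], [0.0, 0.89, 0.46]] [0.127 0.711 0.483] -0.07243140847955999 446.9760612741818
[[ 2.57051680e-06  9.99999415e-01 -1.08156919e-03]
 [ 9.99999973e-01 -2.31871181e-06  2.32815693e-04]
 [ 2.32813049e-04 -1.08156976e-03 -9.99999388e-01]] [5.49796035e-01 4.28074324e-05 2.47866153e-01] 0.15 0.017
```

View pics/scene0.png

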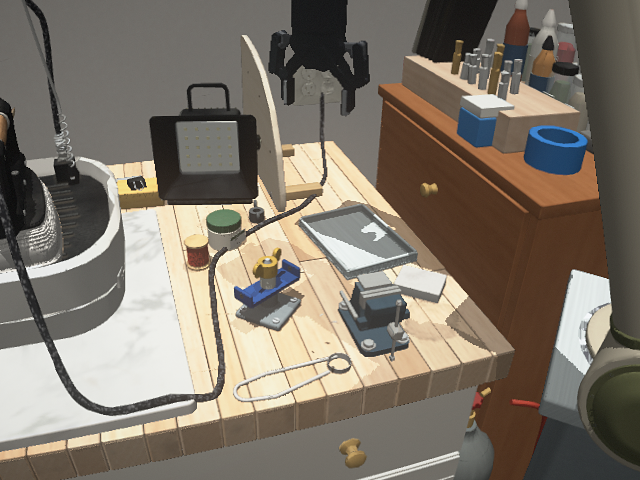

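View pics/wrist0.png

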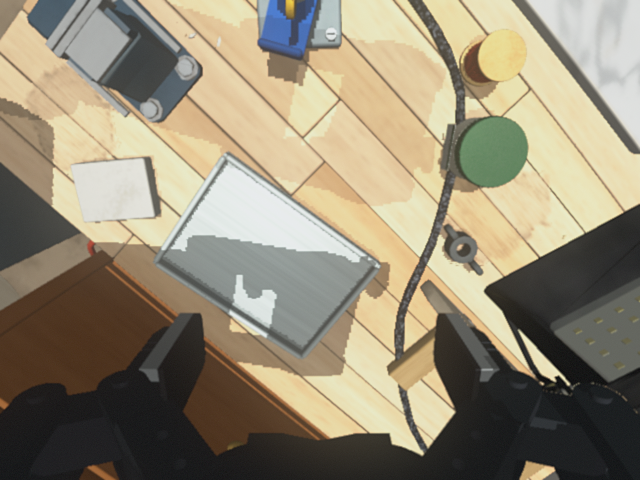

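Scene: stack at (268,275), tray at (357,240), vise at (372,315), jars at (224,228)/(197,252), lamp behind. Wrist: tray centred near (268,255), its corners at (226,155), (378,265), (303,355), (157,262); bracket at the top edge (290,20).

```bash
python3 - <<'E'
from h import *
w=grab("wrist")
c=[(226,154),(379,265),(303,356),(156,263)]
P=plane(w,c,0.019); print(P.round(4),P.mean(0).round(4),np.linalg.norm(np.diff(P[:,:2],axis=0,append=P[:1,:2]),axis=1).round(3))
e=P[1]-P[0]; print("tray y axis deg",np.degrees(np.arctan2(e[1],e[0])))
for n in ("scene","side"):
    d=grab(n); X=cloud(d); hsv=cv2.cvtColor(d["frame"],cv2.COLOR_RGB2HSV)
    roi=(X[...,2]>0.028)&(X[...,2]<0.12)&(X[...,0]>.2)&(X[...,0]<.8)&(np.abs(X[...,1])<.5)&(d["depth"]>0)
    b=roi&cv2.inRange(hsv,(105,120,40),(130,255,255)).astype(bool)
    nn,l,st,ce=cv2.connectedComponentsWithStats(b.astype(np.uint8))
    i=1+st[1:,4].argmax(); m=l==i; p=X[m]
    print(n,"blue",st[i],p.mean(0).round(4),np.percentile(p[:,2],[2,98]).round(4))
    t=p[p[:,2]>np.percentile(p[:,2],85)]; print(t.mean(0))
    rect=cv2.minAreaRect(p[:,:2].astype(np.float32)); print(rect, cv2.boxPoints(rect).round(4).tolist())
    near=np.hypot(*(X[...,:2]-p[:,:2].mean(0)).transpose(2,0,1))<.06
    g=near&(X[...,2]>.06)&cv2.inRange(hsv,(15,120,80),(32,255,255)).astype(bool); q=X[g]
    print("brass",g.sum(),q.mean(0).round(4),np.percentile(q[:,2],[2,50,98]).round(4),cv2.minAreaRect(q[:,:2].astype(np.float32)))
    # heights around
    if n=="scene":
        H=X[roi|((X[...,2]>.03)&(X[...,2]<.5)&(X[...,0]>.25)&(X[...,0]<.85)&(np.abs(X[...,1])<.45))]
        for x in np.arange(.25,.85,.05):
            r=[]
            for y in np.arange(.4,-.45,-.05):
                k=H[(abs(H[:,0]-x)<.025)&(abs(H[:,1]-y)<.025)]
                r.append("%3d"%(100*np.percentile(k[:,2],99)) if len(k)>5 else "  .")
            print("%.2f"%x,*r)
    y0,x0=max(st[i][1]-40,0),max(st[i][0]-40,0)
    cr=d["frame"][y0:y0+140,x0:x0+160,::-1]; cv2.imwrite(f"pics/{n}c.png",cv2.resize(cr,None,fx=4,fy=4)); print(x0,y0)
E
```

```text
[[ 0.4681  0.0493  0.019 ]
 [ 0.6069 -0.0544  0.019 ]
 [ 0.5333 -0.1542  0.019 ]
 [ 0.3936 -0.0525  0.019 ]] [ 0.5005 -0.053   0.019 ] [0.173 0.124 0.173 0.126]
tray y axis deg -36.78218012556727
scene blue [234 268  64  36 505] [0.5317 0.1788 0.0468] [0.0438 0.06  ]
[0.53722937 0.20208828 0.05483591]
((0.534271240234375, 0.17522913217544556), (0.09115263819694519, 0.03474607691168785), 74.10868072509766) [[0.5051000118255615, 0.13619999587535858], [0.5385000109672546, 0.1265999972820282], [0.5634999871253967, 0.2143000066280365], [0.5299999713897705, 0.22380000352859497]]
brass 384 [0.5298 0.1777 0.0831] [0.0691 0.0849 0.0934] ((0.5321337580680847, 0.17581000924110413), (0.026911605149507523, 0.0541117899119854), 19.41634178161621)
0.25   .   .   .   .   .   .   .   .   .   .  12  13  17  18  19  19  19
0.30   .   .   .   .   .   .   .   .   .   .   .  13  13  19  20  19  23
0.35   .   .   .   .   9   7   .   .   .   .   .   .  13  20  20  27  26
0.40   .   .   .   .   7   7   7   .   .   .   .   .   .  20  20  23  26
0.45   .   .   .   .   .   4   .   .   .   .   .   .   .   .  13 
[... 378 characters left out ...]
 25  27  18  15  15   .   .   .   .  18  16  22  23   .   .   .  17
0.80   .  27  27  13  15  15   .   .  18  18  15  20  25  25   .  32  31
194 228
side blue [264 266  50  32 511] [0.527  0.1753 0.0487] [0.0428 0.0602]
[0.5306221  0.18195591 0.0582713 ]
((0.5305699110031128, 0.1744527518749237), (0.09369019418954849, 0.032674554735422134), 74.4516830444336) [[0.5023000240325928, 0.13369999825954437], [0.5338000059127808, 0.12489999830722809], [0.558899998664856, 0.2152000069618225], [0.527400016784668, 0.2240000069141388]]
brass 191 [0.5278 0.1775 0.083 ] [0.0695 0.0852 0.0932] ((0.5298581719398499, 0.1750481277704239), (0.05161425843834877, 0.024387886747717857), 62.29776382446289)
224 226
```

```bash
python3 -c "
import cv2,numpy as np
a=cv2.imread('pics/scenec.png');b=cv2.imread('pics/sidec.png')
cv2.imwrite('pics/both.png',np.hstack([cv2.resize(a,(400,350)),cv2.resize(b,(400,350))]))"
```

```text
(no output)
```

View pics/both.png

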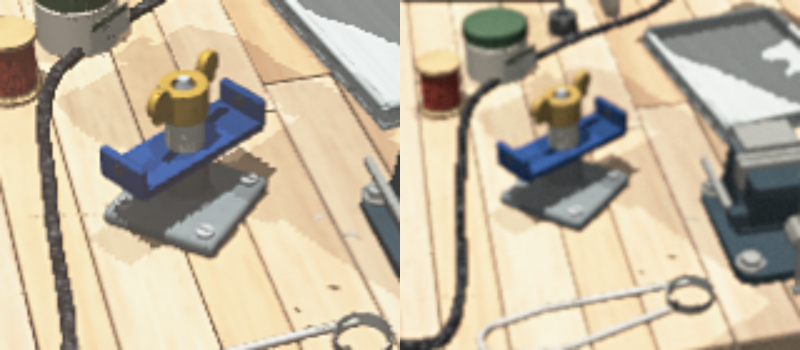

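The stack stands at about (0.53, 0.175): ear tops at 0.060, brass top at 0.093, so the bracket's origin is at z≈0.040. The tray is centred near (0.50, -0.053) with its long axis at about -37°. Next I look from above the stack with the wrist camera.

Call:
{"api": "move_arm", "payload": {"motion": [[[0.5, -0.05, 0], [0, 0, 0]], [[0.5, -0.05, 0], [0, 0, 0]], [[0.5, -0.05, 0], [0, 0, 0]], [[0.5, -0.05, 0], [0, 0, 0]], [[0.5, -0.05, 0], [0, 0, 0]], [[0.5, -0.05, 0], [0, 0, 0]], [[0.2, -0.05, 0], [0, 0, 0]], [[0, 0, 0], [0, 0, 0]], [[0, 0, 0], [0, 0, 0]]]}}

```text
time_s: 1.2
position: [0.5326, 0.1593, 0.2482]
tool_rot: [[0.0, 1.0, -0.0], [1.0, -0.0, -0.0], [-0.0, -0.0, -1.0]]
ft_force: [-0.4, 0.1, 0.4]
grip_width: 0.0852
gripper_force: 0.0
```

```bash
python3 - <<'E'
from h import *
w=grab("wrist"); save(w,"w1"); X=cloud(w); hsv=cv2.cvtColor(w["frame"],cv2.COLOR_RGB2HSV)
print(env.observe()["position"])
b=cv2.inRange(hsv,(105,120,40),(130,255,255))>0
b&=(X[...,2]>.03)&(X[...,2]<.07); p=X[b]; print("blue",len(p),p.mean(0),cv2.minAreaRect(p[:,:2].astype(np.float32)))
g=(cv2.inRange(hsv,(15,120,60),(32,255,255))>0)&(X[...,2]>.066)&(X[...,2]<.11); q=X[g]
q=q[np.hypot(*(q[:,:2]-p.mean(0)[:2]).T)<.05]
print("brass",len(q),q.mean(0),np.percentile(q[:,2],[2,50,98]),cv2.minAreaRect(q[:,:2].astype(np.float32)))
t=q[q[:,2]>np.percentile(q[:,2],98)-.005]; print("wings",t.mean(0),cv2.minAreaRect(t[:,:2].astype(np.float32)))
r=cv2.resize(w["frame"][100:400,150:550,::-1],None,fx=2,fy=2); cv2.imwrite("pics/w1c.png",r)
E
```

```text
[0.53267815 0.15907785 0.2482976 ]
blue 2328 [0.53278501 0.17804621 0.04700285] ((0.5327468514442444, 0.17266938090324402), (0.09371829777956009, 0.03295592591166496), 74.56339263916016)
brass 1066 [0.53261938 0.17352517 0.08680609] [0.08314454 0.08557833 0.09362318] ((0.5326607823371887, 0.1730385720729828), (0.026215480640530586, 0.05519447848200798), 18.5090274810791)
wings [0.53266259 0.17468372 0.09196646] ((0.5325107574462891, 0.17286475002765656), (0.05936878174543381, 0.004860428627580404), 85.85491943359375)
```

View pics/w1c.png

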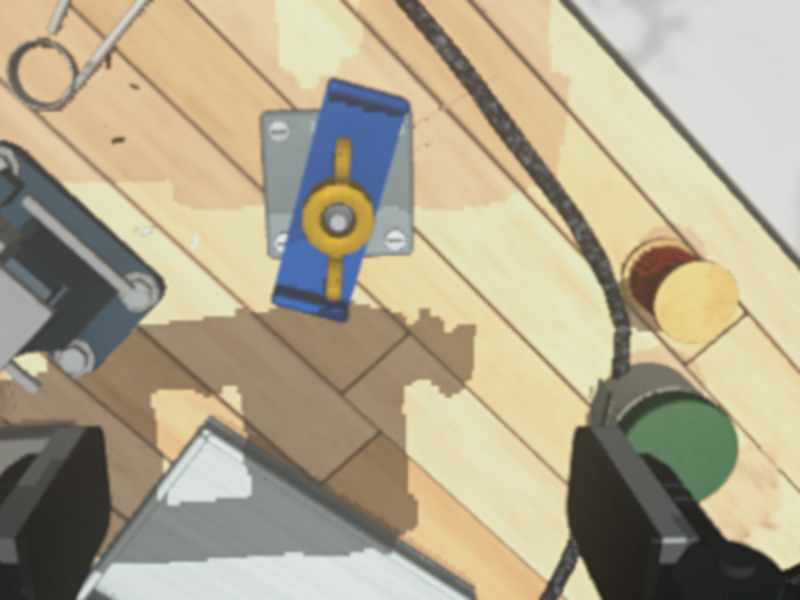

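The nut's wings run from (343,140) to (333,300) in the crop, with the hub at (338,217) and the bracket aligned at 74.5°. Nut centre is (0.5327, 0.1729), wings at 86° in the world. Both fit the earlier estimate.

Call:
{"api": "move_arm", "payload": {"motion": [[[0.14, 0, 0], [0, 0, 0.26]], [[0.14, 0, 0], [0, 0, 0.26]], [[0, 0, 0.4], [0, 0, 0]], [[0, 0, 0.5], [0, 0, 0]], [[0, 0, 0.5], [0, 0, 0]], [[0, 0, 0.5], [0, 0, 0]], [[0, 0, 0.4], [0, 0, 0]], [[0, 0, 0.2], [0, 0, 0]], [[0, 0, 0.1], [0, 0, 0]], [[0, 0, 0], [0, 0, 0]], [[0, 0, 0], [0, 0, 0]]], "claw": 0.4, "force": 30}}

```text
time_s: 2.35
position: [0.5332, 0.1739, 0.1192]
tool_rot: [[0.073, 0.997, 0.002], [0.997, -0.073, 0.0], [0.0, 0.002, -1.0]]
ft_force: [0.1, 0.8, -0.1]
grip_width: 0.0515
gripper_force: 0.0
```

```bash
python3 - <<'E'
from h import *
for n in("side",):
    d=grab(n); cv2.imwrite("pics/s2.png",cv2.resize(d["frame"][180:330,200:400,::-1],None,fx=4,fy=4))
E
```

```text
(no output)
```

View pics/s2.png

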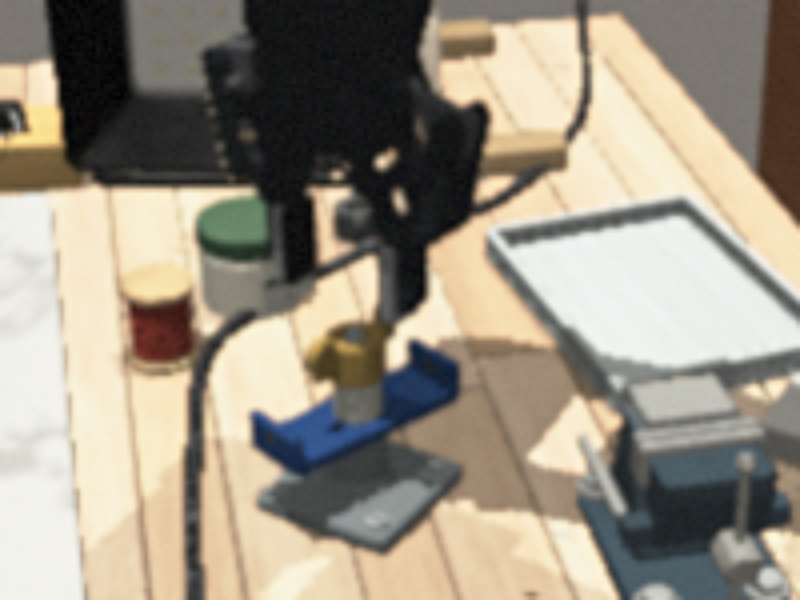

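The fingers at (290,240) and (405,270) straddle the nut at (350,355), with tips above it. I'll descend 31 mm, close, and check the grip.

Call:
{"api": "move_arm", "payload": {"motion": [[[0, 0, 0.3], [0, 0, 0]], [[0, 0, 0.25], [0, 0, 0]], [[0, 0, 0.06], [0, 0, 0]], [[0, 0, 0], [0, 0, 0]], [[0, 0, 0], [0, 0, 0]]]}}

```text
time_s: 2.9
position: [0.533, 0.174, 0.0883]
tool_rot: [[0.073, 0.997, 0.001], [0.997, -0.073, 0.0], [0.0, 0.001, -1.0]]
ft_force: [0.6, -0.1, -0.1]
grip_width: 0.0515
gripper_force: 0.0
```

Call:
{"api": "move_arm", "payload": {"motion": [[[0, 0, 0], [0, 0, 0]], [[0, 0, 0], [0, 0, 0]], [[0, 0, 0], [0, 0, 0]], [[0, 0, 0], [0, 0, 0]], [[0, 0, 0], [0, 0, 0]], [[0, 0, 0], [0, 0, 0]], [[0, 0, 0], [0, 0, 0]], [[0, 0, 0], [0, 0, 0]]], "claw": 1, "force": 30}}

```text
time_s: 3.7
position: [0.5329, 0.174, 0.0883]
tool_rot: [[0.073, 0.997, 0.001], [0.997, -0.073, 0.0], [0.0, 0.001, -1.0]]
ft_force: [-1.9, -0.3, 6.2]
grip_width: 0.0254
gripper_force: 31.2
```

Gripped at 25 mm with 31 N. I'll lift slowly.

Call:
{"api": "move_arm", "payload": {"motion": [[[0, 0, -0.06], [0, 0, 0]], [[0, 0, -0.1], [0, 0, 0]], [[0, 0, -0.15], [0, 0, 0]], [[0, 0, -0.2], [0, 0, 0]], [[0, 0, -0.3], [0, 0, 0]], [[0, 0, -0.4], [0, 0, 0]], [[0, 0, -0.4], [0, 0, 0]], [[0, 0, 0], [0, 0, 0]], [[0, 0, 0], [0, 0, 0]]]}}

```text
time_s: 4.6
position: [0.5326, 0.174, 0.1684]
tool_rot: [[0.073, 0.997, 0.0], [0.997, -0.073, 0.0], [0.0, 0.0, -1.0]]
ft_force: [-0.5, 0.0, -1.0]
grip_width: 0.0259
gripper_force: 30.5
```

```bash
python3 - <<'E'
from h import *
d=grab("side"); s=d["frame"][150:330,190:390,::-1]
w=grab("wrist"); a=cv2.resize(s,(400,360)); b=cv2.resize(w["frame"][:,:,::-1],(400,300)); b=cv2.copyMakeBorder(b,0,60,0,0,0)
cv2.imwrite("pics/c3.png",np.hstack([a,b]))
E
```

```text
(no output)
```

View pics/c3.png

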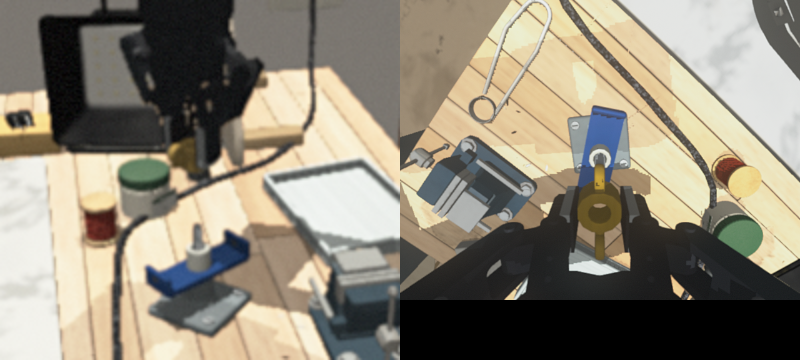

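The nut is in the grip; the spacer and bracket are still on the stud (left half, (200,260)). Next I carry it above the tray's far end and turn it so the wings lie across the tray.

Call:
{"api": "move_arm", "payload": {"motion": [[[-0.2, 0.019, 0], [0, 0, 0]], [[-0.4, 0.019, 0], [0, 0, 0]], [[-0.45, 0.019, 0], [0, 0, 0]], [[-0.45, 0.019, 0], [0, 0, 0]], [[-0.45, 0.019, 0], [0, 0, 0]], [[-0.45, 0.019, 0], [0, 0, 0]], [[-0.45, 0.019, 0], [0, 0, 0]], [[-0.45, 0.019, 0], [0, 0, 0]], [[-0.45, 0.019, 0], [0, 0, 0]], [[-0.45, 0.019, 0], [0, 0, 0]], [[-0.45, 0.019, 0], [0, 0, 0]], [[-0.4, 0.019, 0], [0, 0, 0]], [[-0.3, 0.019, 0], [0, 0, 0]], [[-0.18, 0.019, 0], [0, 0, 0]], [[0, 0, 0], [0, 0, 0.815]], [[0, 0, 0], [0, 0, 0.815]], [[0, 0, 0], [0, 0, 0.815]], [[0, 0, 0], [0, 0, 0.815]], [[0, 0, 0], [0, 0, 0.815]], [[0, 0, 0], [0, 0, 0]]]}}

```text
time_s: 6.7
position: [0.5259, -0.1026, 0.1682]
tool_rot: [[0.599, 0.801, -0.0], [0.801, -0.599, 0.0], [-0.0, -0.0, -1.0]]
ft_force: [-0.3, 0.4, -0.7]
grip_width: 0.0259
gripper_force: 30.5
```

```bash
python3 - <<'E'
from h import *
w=grab("wrist"); save(w,"w4"); s=env.observe(); print(s["position"],s["tool_rot"][:,1])
d=grab("scene")
X=cloud(d)
# tray interior/rim cloud from scene
m=(X[...,2]>.013)&(X[...,2]<.024)&(abs(X[...,0]-.5)<.14)&(abs(X[...,1]+.053)<.14)&(d["depth"]>0)
hs=cv2.cvtColor(d["frame"],cv2.COLOR_RGB2HSV); m&=hs[...,1]<60
n,l,st,_=cv2.connectedComponentsWithStats(m.astype(np.uint8)); print(st[1:,4].max())
p=X[m][:,:2].astype(np.float32); print(cv2.minAreaRect(p),len(p))
E
```

```text
[ 0.52587136 -0.10255514  0.16814972] [ 8.02829411e-01 -5.96208635e-01 -4.47881535e-04]
969
((0.5003368258476257, -0.0548655241727829), (0.13275331258773804, 0.34260332584381104), 53.123008728027344) 1504
```

View pics/w4.png

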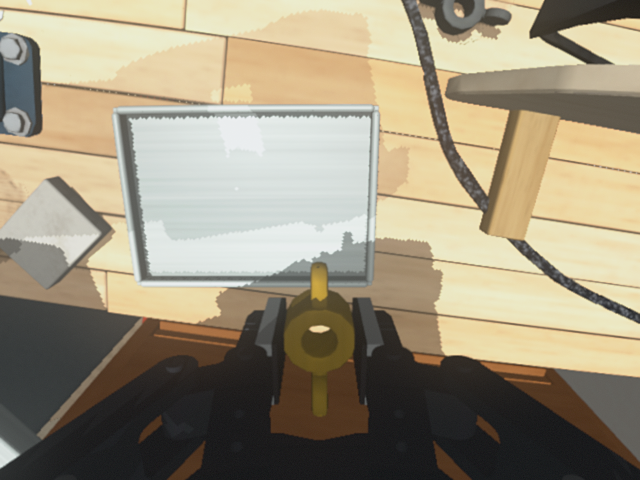

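The tray is fully in view, rim corners at (114,108), (379,106), (372,286), (138,286), and the nut hangs straight at (320,335). I'll recheck the tray pose from this.

```bash
python3 - <<'E'
from h import *
w=grab("wrist")
P=plane(w,[(114,107),(379,105),(372,287),(138,287)],.019); print(P.round(4),P.mean(0),np.linalg.norm(np.diff(P,axis=0,append=P[:1]),axis=1))
for a,b in((0,1),(3,2)): e=P[b]-P[a]; print(np.degrees(np.arctan2(e[1],e[0])))
E
```

```text
[[ 0.4677  0.0486  0.019 ]
 [ 0.6092 -0.0563  0.019 ]
 [ 0.5322 -0.1605  0.019 ]
 [ 0.3898 -0.0552  0.019 ]] [ 0.49971809 -0.05583895  0.019     ] [0.17618378 0.12962134 0.17715481 0.12977933]
-36.55304540540788
-36.50265613089429
```

Call:
{"api": "move_arm", "payload": {"motion": [[[0, 0, 0.2], [0, 0, 0]], [[0, 0, 0.4], [0, 0, 0]], [[0, 0, 0.5], [0, 0, 0]], [[0, 0, 0.5], [0, 0, 0]], [[0, 0, 0.5], [0, 0, 0]], [[0, 0, 0.3], [0, 0, 0]], [[0, 0, 0.2], [0, 0, 0]], [[0, 0, 0.1], [0, 0, 0]], [[0, 0, 0.06], [0, 0, 0]], [[0, 0, 0.03], [0, 0, 0]], [[0, 0, 0], [0, 0, 0]], [[0, 0, 0], [0, 0, 0]]]}}

```text
time_s: 8.05
position: [0.5262, -0.1028, 0.0293]
tool_rot: [[0.598, 0.801, 0.001], [0.801, -0.598, -0.0], [0.0, 0.001, -1.0]]
ft_force: [0.0, 0.6, -0.0]
grip_width: 0.0261
gripper_force: 30.5
```

Call:
{"api": "move_arm", "payload": {"motion": [[[0, 0, 0], [0, 0, 0]], [[0, 0, 0], [0, 0, 0]], [[0, 0, 0], [0, 0, 0]], [[0, 0, 0], [0, 0, 0]]], "claw": 0.6}}

```text
time_s: 8.45
position: [0.526, -0.1028, 0.0289]
tool_rot: [[0.598, 0.801, 0.0], [0.801, -0.598, -0.0], [-0.0, 0.0, -1.0]]
ft_force: [0.2, 0.8, 0.4]
grip_width: 0.0336
gripper_force: 0.0
```

Call:
{"api": "move_arm", "payload": {"motion": [[[0, 0, -0.2], [0, 0, 0]], [[0, 0, -0.4], [0, 0, 0]], [[0, 0, -0.6], [0, 0, 0]], [[0, 0, -0.8], [0, 0, 0]], [[0, 0, -0.7], [0, 0, -0.65]], [[0, 0, -0.3], [0, 0, -0.65]], [[0, 0, 0], [0, 0, -0.65]], [[0, 0, 0], [0, 0, -0.7]], [[0, 0, 0], [0, 0, 0]], [[0, 0, 0], [0, 0, 0]]]}}

```text
time_s: 9.45
position: [0.5259, -0.1027, 0.1792]
tool_rot: [[0.271, 0.963, 0.0], [0.963, -0.271, -0.0], [-0.0, 0.0, -1.0]]
ft_force: [-0.6, -0.1, 0.4]
grip_width: 0.034
gripper_force: 0.0
```

Call:
{"api": "move_arm", "payload": {"motion": [[[0.26, -0.06, 0], [0, 0, 0]], [[0.5, -0.12, 0], [0, 0, 0]], [[0.6, -0.15, 0], [0, 0, 0]], [[0.6, -0.15, 0], [0, 0, 0]], [[0.6, -0.15, 0], [0, 0, 0]], [[0.6, -0.15, 0], [0, 0, 0]], [[0.6, -0.15, 0], [0, 0, 0]], [[0.6, -0.15, 0], [0, 0, 0]], [[0.5, -0.13, 0], [0, 0, 0]], [[0.3, -0.09, 0], [0, 0, 0]], [[0.2, -0.05, 0], [0, 0, 0]], [[0, 0, 0], [0, 0, 0]], [[0, 0, 0], [0, 0, 0]]], "claw": 0.4}}

```text
time_s: 10.75
position: [0.5328, 0.173, 0.1788]
tool_rot: [[0.269, 0.963, -0.0], [0.963, -0.269, -0.0], [-0.0, -0.0, -1.0]]
ft_force: [0.1, 0.2, 0.6]
grip_width: 0.051
gripper_force: 0.0
```

```bash
python3 - <<'E'
from h import *
s=env.observe(); print(s["position"],s["tool_rot"][:,1])
d=grab("scene"); X=cloud(d); h=cv2.cvtColor(d["frame"],cv2.COLOR_RGB2HSV)
g=(cv2.inRange(h,(12,100,50),(34,255,255))>0)&(X[...,2]>.008)&(X[...,2]<.05)&(abs(X[...,0]-.526)<.06)&(abs(X[...,1]+.103)<.06); q=X[g]
print("nut",len(q),q.mean(0),np.percentile(q[:,2],[2,98]))
b=(cv2.inRange(h,(105,120,40),(130,255,255))>0)&(X[...,2]>.03)&(X[...,2]<.08)&(abs(X[...,0]-.53)<.08)&(abs(X[...,1]-.175)<.08); p=X[b]
print("blue",len(p),cv2.minAreaRect(p[:,:2].astype(np.float32)),np.percentile(p[:,2],[2,98]))
w=grab("wrist"); cv2.imwrite("pics/m5.png",np.hstack([cv2.resize(w["frame"][:,:,::-1],(400,300)),cv2.resize(d["frame"][180:330,200:400,::-1],(400,300))]))
X=cloud(w);p=X[(X[...,2]>.055)&(X[...,2]<.075)&(np.hypot(X[...,0]-.533,X[...,1]-.174)<.02)&(w["frame"].min(-1)>90)]
print("spacer top",len(p),p.mean(0),cv2.minAreaRect(p[:,:2].astype(np.float32)))
E
```

```text
[0.53281741 0.17299479 0.17876554] [ 9.63193378e-01 -2.68809420e-01 -1.08368799e-04]
nut 323 [ 0.52435554 -0.09932562  0.02053228] [0.00905015 0.03107159]
blue 393 ((0.5343493819236755, 0.17481683194637299), (0.09209804981946945, 0.034509751945734024), 74.8703384399414) [0.04381625 0.05993952]
spacer top 706 [0.53344653 0.17607565 0.06440117] ((0.5328946709632874, 0.17355072498321533), (0.020077291876077652, 0.021049590781331062), 74.08092498779297)
```

View pics/m5.png

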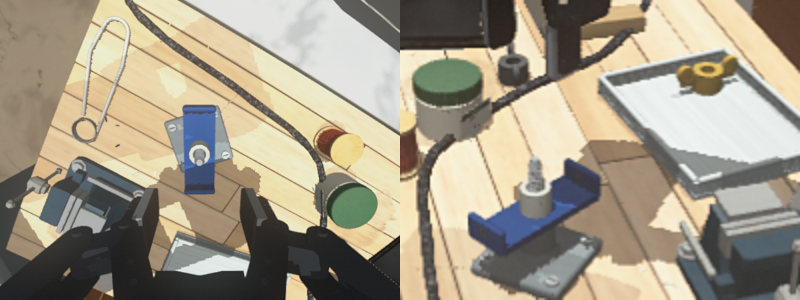

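The nut stands upright in the tray, and the spacer and bracket are untouched. I'll take the spacer with the TCP at z≈0.068.

Call:
{"api": "move_arm", "payload": {"motion": [[[0, 0, 0.3], [0, 0, 0]], [[0, 0, 0.5], [0, 0, 0]], [[0, 0, 0.5], [0, 0, 0]], [[0, 0, 0.4], [0, 0, 0]], [[0, 0, 0.3], [0, 0, 0]], [[0, 0, 0.15], [0, 0, 0]], [[0, 0, 0.06], [0, 0, 0]], [[0, 0, 0], [0, 0, 0]], [[0, 0, 0], [0, 0, 0]]]}}

```text
time_s: 11.75
position: [0.5332, 0.1734, 0.0691]
tool_rot: [[0.269, 0.963, 0.001], [0.963, -0.269, 0.0], [0.001, 0.001, -1.0]]
ft_force: [-0.7, 0.3, -0.5]
grip_width: 0.0513
gripper_force: 0.0
```

Call:
{"api": "move_arm", "payload": {"motion": [[[0, 0, 0], [0, 0, 0]], [[0, 0, 0], [0, 0, 0]], [[0, 0, 0], [0, 0, 0]], [[0, 0, 0], [0, 0, 0]], [[0, 0, 0], [0, 0, 0]], [[0, 0, 0], [0, 0, 0]], [[0, 0, 0], [0, 0, 0]], [[0, 0, 0], [0, 0, 0]]], "claw": 1, "force": 25}}

```text
time_s: 12.55
position: [0.533, 0.1736, 0.0689]
tool_rot: [[0.268, 0.963, 0.001], [0.963, -0.268, 0.0], [0.0, 0.001, -1.0]]
ft_force: [-1.1, 0.2, 5.4]
grip_width: 0.0203
gripper_force: 24.5
```

Call:
{"api": "move_arm", "payload": {"motion": [[[0, 0, -0.06], [0, 0, 0]], [[0, 0, -0.1], [0, 0, 0]], [[0, 0, -0.15], [0, 0, 0]], [[0, 0, -0.2], [0, 0, 0]], [[0, 0, -0.3], [0, 0, 0]], [[0, 0, -0.4], [0, 0, 0]], [[0, 0, -0.4], [0, 0, 0]], [[0, 0, -0.4], [0, 0, 0]], [[0, 0, -0.1], [0, 0, 0]], [[0, 0, 0], [0, 0, 0]]]}}

```text
time_s: 13.55
position: [0.533, 0.1736, 0.1746]
tool_rot: [[0.268, 0.963, 0.002], [0.963, -0.268, 0.0], [0.001, 0.002, -1.0]]
ft_force: [0.4, 0.2, -0.9]
grip_width: 0.0208
gripper_force: 24.5
```

```bash
python3 - <<'E'
from h import *
d=grab("scene"); X=cloud(d); h=cv2.cvtColor(d["frame"],cv2.COLOR_RGB2HSV)
b=(cv2.inRange(h,(105,120,40),(130,255,255))>0)&(X[...,2]>.03)&(X[...,2]<.2)&(abs(X[...,0]-.53)<.08)&(abs(X[...,1]-.175)<.08); p=X[b]
print("blue",len(p),cv2.minAreaRect(p[:,:2].astype(np.float32)),np.percentile(p[:,2],[2,98]))
e=env.observe(); T=e["position"]; print(T,e["tool_rot"][:,:2].T.round(3),e["grip_width"])
# target: u,v in tray frame
c=np.array([.5,-.0555]); a=np.radians(-36.5); v=np.array([np.cos(a),np.sin(a)]);u=np.array([-v[1],v[0]])
R=np.array(e["tool_rot"])
for U,V in((.035,.05),(0,-.033)):
    g=c+u*U+v*V; print(U,V,g,"tool xy units",(R[:2,:2].T@(g-T[:2]))/.05)
cv2.imwrite("pics/m6.png",np.hstack([cv2.resize(grab("side")["frame"][140:320,200:400,::-1],(400,360)),cv2.resize(d["frame"][160:340,200:400,::-1],(400,360))]))
E
```

```text
blue 441 ((0.5339875221252441, 0.17875869572162628), (0.08447191119194031, 0.03579064831137657), 73.72464752197266) [0.04388351 0.05946139]
[0.53258964 0.17351196 0.17357441] [[ 0.268  0.963 -0.   ]
 [ 0.963 -0.268 -0.   ]] 0.020520285862962225
0.035 0.05 [ 0.56101164 -0.05710615] tool xy units [-4.29090009  1.7847087 ]
0 -0.033 [ 0.47347272 -0.03587085] tool xy units [-4.35133741 -0.0158321 ]
```

View pics/m6.png

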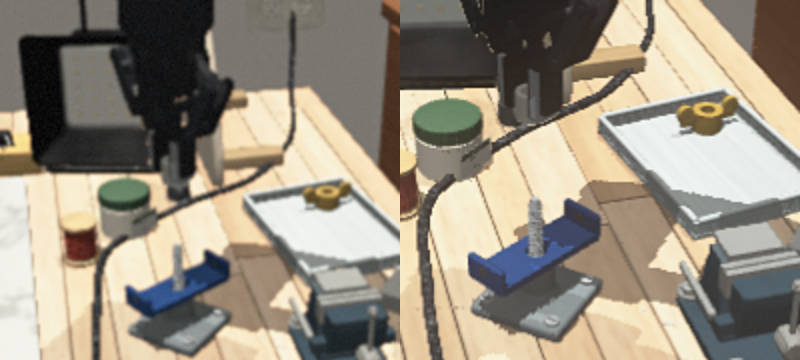

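The spacer is in the grip and the bracket still sits on the boss with a bare stud. I'll carry the spacer to the tray beside the nut.

Call:
{"api": "move_arm", "payload": {"motion": [[[-0.2, 0.076, 0], [0, 0, 0]], [[-0.35, 0.133, 0], [0, 0, 0]], [[-0.45, 0.171, 0], [0, 0, 0]], [[-0.45, 0.171, 0], [0, 0, 0]], [[-0.45, 0.171, 0], [0, 0, 0]], [[-0.45, 0.171, 0], [0, 0, 0]], [[-0.45, 0.171, 0], [0, 0, 0]], [[-0.45, 0.171, 0], [0, 0, 0]], [[-0.45, 0.171, 0], [0, 0, 0]], [[-0.35, 0.133, 0], [0, 0, 0]], [[-0.17, 0.064, 0], [0, 0, 0]], [[0, 0, 0], [0, 0, 0.655]], [[0, 0, 0], [0, 0, 0.655]], [[0, 0, 0], [0, 0, 0.655]], [[0, 0, 0], [0, 0, 0.655]], [[0, 0, 0], [0, 0, 0]], [[0, 0, 0], [0, 0, 0]]]}}

```text
time_s: 15.35
position: [0.5532, -0.0511, 0.1735]
tool_rot: [[0.593, 0.805, -0.001], [0.805, -0.593, 0.0], [-0.0, -0.001, -1.0]]
ft_force: [0.5, -0.0, -0.0]
grip_width: 0.0208
gripper_force: 24.5
```

Call:
{"api": "move_arm", "payload": {"motion": [[[0, 0, 0.2], [0, 0, 0]], [[0, 0, 0.4], [0, 0, 0]], [[0, 0, 0.5], [0, 0, 0]], [[0, 0, 0.5], [0, 0, 0]], [[0, 0, 0.5], [0, 0, 0]], [[0, 0, 0.4], [0, 0, 0]], [[0, 0, 0.2], [0, 0, 0]], [[0, 0, 0.12], [0, 0, 0]], [[0, 0, 0.06], [0, 0, 0]], [[0, 0, 0.02], [0, 0, 0]], [[0, 0, 0], [0, 0, 0]], [[0, 0, 0], [0, 0, 0]]]}}

```text
time_s: 16.55
position: [0.5537, -0.0513, 0.0294]
tool_rot: [[0.595, 0.804, 0.001], [0.804, -0.595, -0.0], [0.0, 0.001, -1.0]]
ft_force: [0.2, -1.0, -0.2]
grip_width: 0.0208
gripper_force: 24.5
```

Call:
{"api": "move_arm", "payload": {"motion": [[[0, 0, 0], [0, 0, 0]], [[0, 0, 0], [0, 0, 0]], [[0, 0, 0], [0, 0, 0]], [[0, 0, 0], [0, 0, 0]]], "claw": 0.65}}

```text
time_s: 16.95
position: [0.5534, -0.0512, 0.0289]
tool_rot: [[0.595, 0.804, 0.0], [0.804, -0.595, -0.0], [0.0, 0.0, -1.0]]
ft_force: [0.9, 1.0, 0.7]
grip_width: 0.03
gripper_force: 0.0
```

Call:
{"api": "move_arm", "payload": {"motion": [[[0, 0, -0.2], [0, 0, 0]], [[0, 0, -0.4], [0, 0, 0]], [[0, 0, -0.6], [0, 0, 0]], [[0, 0, -0.8], [0, 0, 0]], [[0, 0, -0.7], [0, 0, -0.65]], [[0, 0, -0.3], [0, 0, -0.65]], [[0, 0, 0], [0, 0, -0.65]], [[0, 0, 0], [0, 0, -0.67]], [[0, 0, 0], [0, 0, 0]], [[0, 0, 0], [0, 0, 0]]]}}

```text
time_s: 17.95
position: [0.5533, -0.0512, 0.1792]
tool_rot: [[0.271, 0.963, 0.0], [0.963, -0.271, -0.0], [-0.0, 0.0, -1.0]]
ft_force: [-1.0, -0.1, 0.5]
grip_width: 0.0299
gripper_force: 0.0
```

Call:
{"api": "move_arm", "payload": {"motion": [[[0.25, -0.1, 0], [0, 0, 0]], [[0.45, -0.17, 0], [0, 0, 0]], [[0.55, -0.21, 0], [0, 0, 0]], [[0.55, -0.21, 0], [0, 0, 0]], [[0.55, -0.21, 0], [0, 0, 0]], [[0.55, -0.21, 0], [0, 0, 0]], [[0.55, -0.21, 0], [0, 0, 0]], [[0.4, -0.16, 0], [0, 0, 0]], [[0.25, -0.09, 0], [0, 0, 0]], [[0.11, -0.04, 0], [0, 0, 0]], [[0, 0, 0], [0, 0, 0]], [[0, 0, 0], [0, 0, 0]]], "claw": 0.3}}

```text
time_s: 19.15
position: [0.5325, 0.1726, 0.1788]
tool_rot: [[0.269, 0.963, -0.0], [0.963, -0.269, -0.0], [-0.0, -0.0, -1.0]]
ft_force: [0.4, -0.6, 1.0]
grip_width: 0.0602
gripper_force: 0.0
```

```bash
python3 - <<'E'
from h import *
s=env.observe(); print(s["position"],s["tool_rot"][:,1].round(3),s["grip_width"])
w=grab("wrist"); X=cloud(w); h=cv2.cvtColor(w["frame"],cv2.COLOR_RGB2HSV)
b=(cv2.inRange(h,(105,120,40),(130,255,255))>0)&(X[...,2]>.03)&(X[...,2]<.08)&(abs(X[...,0]-.53)<.08)&(abs(X[...,1]-.175)<.08); p=X[b]
print("blue",len(p),cv2.minAreaRect(p[:,:2].astype(np.float32)),np.percentile(p[:,2],[2,50,98]))
d=grab("scene");X=cloud(d);h=cv2.cvtColor(d["frame"],cv2.COLOR_RGB2HSV)
m=(np.hypot(X[...,0]-.5533,X[...,1]+.0512)<.03)&(X[...,2]>.012)&(X[...,2]<.05); p=X[m]; print("spacer",len(p),p.mean(0),np.percentile(p[:,2],98))
cv2.imwrite("pics/m7.png",np.hstack([cv2.resize(w["frame"][:,:,::-1],(400,300)),cv2.resize(d["frame"][180:330,230:430,::-1],(400,300))]))
E
```

```text
[0.53246323 0.17255175 0.17879107] [ 0.963 -0.269 -0.   ] 0.06019012186456866
blue 4827 ((0.5328694581985474, 0.17302434146404266), (0.09318747371435165, 0.03309587389230728), 74.67583465576172) [0.04420985 0.04560096 0.05964722]
spacer 149 [ 0.55363305 -0.04721552  0.01938292] 0.025007136086147807
```

View pics/m7.png

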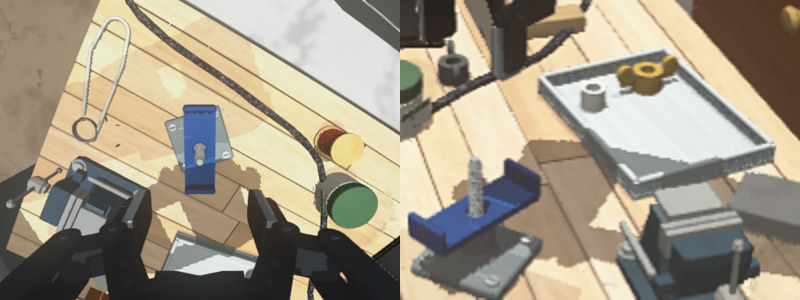

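In the right half the spacer stands upright at (592,97) next to the nut in the tray. The bracket is alone on the stud, centred at (0.5329, 0.1730) with the fingers aligned. I'll descend onto the strap.

Call:
{"api": "move_arm", "payload": {"motion": [[[0.015, 0.005, 0.3], [0, 0, 0]], [[0, 0, 0.5], [0, 0, 0]], [[0, 0, 0.5], [0, 0, 0]], [[0, 0, 0.5], [0, 0, 0]], [[0, 0, 0.4], [0, 0, 0]], [[0, 0, 0.2], [0, 0, 0]], [[0, 0, 0.1], [0, 0, 0]], [[0, 0, 0], [0, 0, 0]], [[0, 0, 0], [0, 0, 0]]]}}

```text
time_s: 20.15
position: [0.5333, 0.1738, 0.0547]
tool_rot: [[0.268, 0.963, 0.002], [0.963, -0.268, 0.0], [0.001, 0.001, -1.0]]
ft_force: [-0.7, -0.1, 0.7]
grip_width: 0.0597
gripper_force: 0.0
```

Call:
{"api": "move_arm", "payload": {"motion": [[[0, 0, 0], [0, 0, 0]], [[0, 0, 0], [0, 0, 0]], [[0, 0, 0], [0, 0, 0]], [[0, 0, 0], [0, 0, 0]], [[0, 0, 0], [0, 0, 0]], [[0, 0, 0], [0, 0, 0]], [[0, 0, 0], [0, 0, 0]], [[0, 0, 0], [0, 0, 0]]], "claw": 1, "force": 50}}

```text
time_s: 20.95
position: [0.5331, 0.1739, 0.0548]
tool_rot: [[0.268, 0.963, 0.001], [0.963, -0.268, 0.0], [0.001, 0.001, -1.0]]
ft_force: [-1.1, -0.5, 5.3]
grip_width: 0.0323
gripper_force: 49.7
```

Width of 32 mm with 50 N fits the 34 mm strap (it reads about 2 mm low each time). I'll lift slowly.

Call:
{"api": "move_arm", "payload": {"motion": [[[0, 0, -0.05], [0, 0, 0]], [[0, 0, -0.08], [0, 0, 0]], [[0, 0, -0.12], [0, 0, 0]], [[0, 0, -0.2], [0, 0, 0]], [[0, 0, -0.3], [0, 0, 0]], [[0, 0, -0.4], [0, 0, 0]], [[0, 0, -0.4], [0, 0, 0]], [[0, 0, -0.4], [0, 0, 0]], [[0, 0, -0.3], [0, 0, 0]], [[0, 0, -0.1], [0, 0, 0]], [[0, 0, 0], [0, 0, 0]]]}}

```text
time_s: 22.05
position: [0.5329, 0.1738, 0.1721]
tool_rot: [[0.268, 0.963, 0.001], [0.963, -0.268, 0.0], [0.001, 0.001, -1.0]]
ft_force: [0.7, -0.0, -1.2]
grip_width: 0.0321
gripper_force: 50.0
```

```bash
cat > chk.py <<'E'
from h import *
e=env.observe(); T=e["position"]; R=np.array(e["tool_rot"]); print(T,e["grip_width"])
for n in("scene","side","wrist"):
    d=grab(n); X=cloud(d); h=cv2.cvtColor(d["frame"],cv2.COLOR_RGB2HSV)
    b=(cv2.inRange(h,(105,120,40),(130,255,255))>0)&(np.hypot(X[...,0]-T[0],X[...,1]-T[1])<.09)&(abs(X[...,2]-T[2])<.08); p=X[b]
    if len(p)<50: print(n,len(p)); continue
    # along tool x: ear tops at both ends
    s=(p-T)@R[:,0]; o=[]
    for k in(-1,1):
        q=p[k*s>.038]; o.append(np.percentile(q[:,2],95).round(4) if len(q)>5 else None)
    print(n,len(p),cv2.minAreaRect(p[:,:2].astype(np.float32)),np.percentile(p[:,2],[2,50,98]).round(4),"ear tops",o, s.min().round(3),s.max().round(3))
E
python3 chk.py
```

```text
[0.53288611 0.17382699 0.1720895 ] 0.03206311037210041
scene 243 ((0.5347564220428467, 0.17460224032402039), (0.09237567335367203, 0.03389360383152962), 77.14993286132812) [0.1617 0.1631 0.1772] ear tops [None, np.float64(0.1773)] -0.046 0.047
side 459 ((0.5260339379310608, 0.17476601898670197), (0.09540030360221863, 0.04443851113319397), 73.61304473876953) [0.159  0.1633 0.1771] ear tops [np.float64(0.1747), np.float64(0.1772)] -0.049 0.047
wrist 17130 ((0.5326155424118042, 0.17447707056999207), (0.09147302806377411, 0.03380117565393448), 74.85440826416016) [0.1602 0.1615 0.1754] ear tops [np.float64(0.1681), np.float64(0.176)] -0.045 0.046
```

The bracket is held level (both ears at about 0.177, strap top 15+6 mm relative to the TCP as planned). I'll carry it over the tray and turn it along the tray's long axis.

Call:
{"api": "move_arm", "payload": {"motion": [[[-0.15, 0, 0], [0, 0, 0]], [[-0.3, 0, 0], [0, 0, 0]], [[-0.4, 0.01, 0], [0, 0, 0]], [[-0.4, 0.01, 0], [0, 0, 0]], [[-0.4, 0, 0], [0, 0, 0]], [[-0.4, 0, 0], [0, 0, 0]], [[-0.4, 0, 0], [0, 0, 0]], [[-0.4, 0, 0], [0, 0, 0]], [[-0.4, 0, 0], [0, 0, 0]], [[-0.4, 0, 0], [0, 0, 0]], [[-0.4, 0, 0], [0, 0, 0]], [[-0.22, 0, 0], [0, 0, 0]], [[-0.1, 0, 0], [0, 0, 0]], [[0, 0, 0], [0, 0, 0]]]}}

```text
time_s: 23.6
position: [0.4749, -0.0374, 0.1713]
tool_rot: [[0.269, 0.963, -0.0], [0.963, -0.269, 0.0], [0.0, -0.0, -1.0]]
ft_force: [1.3, 0.3, -1.1]
grip_width: 0.0322
gripper_force: 49.9
```

Call:
{"api": "move_arm", "payload": {"motion": [[[0, 0, 0], [0, 0, -0.3]], [[0, 0, 0], [0, 0, -0.6]], [[0, 0, 0], [0, 0, -0.85]], [[0, 0, 0], [0, 0, -0.85]], [[0, 0, 0], [0, 0, -0.85]], [[0, 0, 0], [0, 0, -0.85]], [[0, 0, 0], [0, 0, -0.85]], [[0, 0, 0], [0, 0, -0.85]], [[0, 0, 0], [0, 0, -0.85]], [[0, 0, 0], [0, 0, -0.85]], [[0, 0, 0], [0, 0, -0.6]], [[0, 0, 0], [0, 0, -0.34]], [[0, 0, 0], [0, 0, 0]], [[0, 0, 0], [0, 0, 0]]]}}

```text
time_s: 25.0
position: [0.4752, -0.0365, 0.1713]
tool_rot: [[-0.804, 0.595, -0.0], [0.595, 0.804, 0.0], [0.0, 0.0, -1.0]]
ft_force: [0.1, -0.4, -2.1]
grip_width: 0.0322
gripper_force: 49.9
```

```bash
python3 chk.py; python3 - <<'E'
from h import *
e=env.observe();T=e["position"]; print(e["q"],e["tool_rot"][:,0])
c=np.array([.5,-.0555]); a=np.radians(-36.5); v=np.array([np.cos(a),np.sin(a)]);u=np.array([-v[1],v[0]])
print("uv",(T[:2]-c)@u,(T[:2]-c)@v)
E
```

```text
[ 0.47516799 -0.03647894  0.17126911] 0.03216061257802315
scene 98 ((0.45509621500968933, -0.009583715349435806), (0.02762756124138832, 0.044461917132139206), 86.28076934814453) [0.1613 0.1628 0.1765] ear tops [None, np.float64(0.1764)] 0.007 0.046
side 254 ((0.479706734418869, -0.03072374314069748), (0.04748476669192314, 0.0954986959695816), 49.791236877441406) [0.1599 0.1643 0.1809] ear tops [np.float64(0.1758), np.float64(0.1771)] -0.048 0.049
wrist 16221 ((0.4757745862007141, -0.035879772156476974), (0.033660996705293655, 0.09184138476848602), 53.90538787841797) [0.1607 0.162  0.1759] ear tops [np.float64(0.1678), np.float64(0.1766)] -0.046 0.046
[-1.86983046e+01  1.89734423e+01  9.28851771e+01  2.45024698e-03
  6.81415771e+01 -7.22294911e+01] [-8.04171044e-01  5.94397958e-01  1.53790663e-05]
uv 0.00028644526760291354 -0.031122997623524645
```

Call:
{"api": "move_arm", "payload": {"motion": [[[0, 0, 0.2], [0, 0, 0]], [[0, 0, 0.4], [0, 0, 0]], [[0, 0, 0.5], [0, 0, 0]], [[0, 0, 0.5], [0, 0, 0]], [[0, 0, 0.5], [0, 0, 0]], [[0, 0, 0.4], [0, 0, 0]], [[0, 0, 0.2], [0, 0, 0]], [[0, 0, 0.12], [0, 0, 0]], [[0, 0, 0.08], [0, 0, 0]], [[0, 0, 0.05], [0, 0, 0]], [[0, 0, 0.02], [0, 0, 0]], [[0, 0, 0], [0, 0, 0]], [[0, 0, 0], [0, 0, 0]]]}}

```text
time_s: 26.45
position: [0.4753, -0.037, 0.0232]
tool_rot: [[-0.805, 0.594, 0.001], [0.594, 0.805, -0.0], [-0.001, 0.0, -1.0]]
ft_force: [0.4, 0.4, -1.5]
grip_width: 0.0323
gripper_force: 49.9
```

```bash
python3 chk.py
```

```text
[ 0.47528784 -0.03699415  0.02316316] 0.03234259212132232
scene 123 ((0.45487263798713684, -0.018667427822947502), (0.032927487045526505, 0.03825811296701431), 52.0119743347168) [0.0121 0.0146 0.0286] ear tops [None, np.float64(0.0287)] 0.008 0.046
side 239 ((0.47513288259506226, -0.03622366115450859), (0.03506630286574364, 0.09293630719184875), 53.40373611450195) [0.0127 0.0159 0.0291] ear tops [np.float64(0.0182), np.float64(0.0291)] -0.046 0.047
wrist 17412 ((0.47577887773513794, -0.03573785349726677), (0.03499752655625343, 0.09132637828588486), 54.17758560180664) [0.0124 0.0138 0.0277] ear tops [np.float64(0.0204), np.float64(0.0284)] -0.045 0.046
```

Call:
{"api": "move_arm", "payload": {"motion": [[[0, 0, 0.02], [0, 0, 0]], [[0, 0, 0], [0, 0, 0]], [[0, 0, 0], [0, 0, 0]]]}}

```text
time_s: 26.9
position: [0.4751, -0.0369, 0.0218]
tool_rot: [[-0.805, 0.594, -0.0], [0.594, 0.805, 0.0], [0.0, -0.0, -1.0]]
ft_force: [-0.5, -0.2, -1.3]
grip_width: 0.0322
gripper_force: 49.9
```

Call:
{"api": "move_arm", "payload": {"motion": [[[0, 0, 0], [0, 0, 0]], [[0, 0, 0], [0, 0, 0]], [[0, 0, 0], [0, 0, 0]], [[0, 0, 0], [0, 0, 0]], [[0, 0, 0], [0, 0, 0]], [[0, 0, 0], [0, 0, 0]]], "claw": 0.5}}

```text
time_s: 27.5
position: [0.4751, -0.037, 0.0218]
tool_rot: [[-0.804, 0.594, 0.0], [0.594, 0.804, -0.0], [-0.0, 0.0, -1.0]]
ft_force: [-0.6, -0.0, -0.1]
grip_width: 0.0423
gripper_force: 0.0
```

Call:
{"api": "move_arm", "payload": {"motion": [[[0, 0, -0.1], [0, 0, 0]], [[0, 0, -0.2], [0, 0, 0]], [[0, 0, -0.4], [0, 0, 0]], [[0, 0, -0.6], [0, 0, 0]], [[0, 0, -0.8], [0, 0, 0]], [[0, 0, -0.8], [0, 0, 0]], [[0, 0, -0.4], [0, 0, 0]], [[0, 0, 0], [0, 0, 0]], [[0, 0, 0], [0, 0, 0]]]}}

```text
time_s: 28.4
position: [0.4748, -0.0368, 0.187]
tool_rot: [[-0.805, 0.594, 0.0], [0.594, 0.805, -0.0], [-0.0, 0.0, -1.0]]
ft_force: [0.5, 0.3, 0.4]
grip_width: 0.0427
gripper_force: 0.0
```

```bash
python3 - <<'E'
from h import *
print(env.observe()["position"])
c=np.array([.5,-.0555]); a=np.radians(-36.5); v=np.array([np.cos(a),np.sin(a)]);u=np.array([-v[1],v[0]])
for n in("scene","side","wrist"):
    d=grab(n); X=cloud(d); h=cv2.cvtColor(d["frame"],cv2.COLOR_RGB2HSV)
    near=(np.hypot(X[...,0]-.5,X[...,1]+.05)<.14)&(X[...,2]>-.005)&(X[...,2]<.05)
    b=(cv2.inRange(h,(105,120,40),(130,255,255))>0)&near; p=X[b]; 
    if len(p)>50:
        U=(p[:,:2]-c)@u;V=(p[:,:2]-c)@v
        f=p[abs(V+.031)<.038]; A=np.c_[f[:,:2]-f[:,:2].mean(0),np.ones(len(f))]; k=np.linalg.lstsq(A,f[:,2],rcond=None)[0]
        r=[np.percentile(p[m][:,2],95).round(4) for m in (V<-.071,V>.01) if m.sum()>5]
        print(n,"bracket",cv2.minAreaRect(p[:,:2].astype(np.float32)),np.percentile(p[:,2],[2,50,98]).round(4),"slope deg",np.degrees(np.hypot(*k[:2])).round(1),"ears",r,"u",U.min().round(3),U.max().round(3),"v",V.min().round(3),V.max().round(3))
    g=(cv2.inRange(h,(12,100,50),(34,255,255))>0)&near&(X[...,2]>.012)&(np.hypot(X[...,0]-.526,X[...,1]+.1027)<.04);q=X[g]
    if len(q): print(n,"nut",len(q),q.mean(0).round(4),np.percentile(q[:,2],98).round(4))
    m=(np.hypot(X[...,0]-.5533,X[...,1]+.0512)<.02)&(X[...,2]>.018)&(X[...,2]<.05); q=X[m]
    if len(q): print(n,"spacer",len(q),q.mean(0).round(4),np.percentile(q[:,2],98).round(4))
E
```

```text
[ 0.47481635 -0.03681701  0.1870154 ]
scene bracket ((0.4772353172302246, -0.03646086901426315), (0.03337639942765236, 0.09549184143543243), 54.184017181396484) [0.0078 0.0097 0.0238] slope deg 0.6 ears [np.float64(0.0244), np.float64(0.0238)] u -0.015 0.019 v -0.077 0.018
scene nut 296 [ 0.5247 -0.0996  0.0215] 0.0309
scene spacer 84 [ 0.5523 -0.0499  0.0216] 0.0248
side bracket ((0.4765564203262329, -0.035632114857435226), (0.03178803250193596, 0.09521788358688354), 54.09800338745117) [0.0092 0.0118 0.0245] slope deg 0.4 ears [np.float64(0.0247), np.float64(0.0241)] u -0.014 0.018 v -0.078 0.017
side nut 161 [ 0.5237 -0.1006  0.0227] 0.0308
side spacer 58 [ 0.5516 -0.051   0.0227] 0.0261
wrist bracket ((0.47674325108528137, -0.037450745701789856), (0.03280213102698326, 0.09391903877258301), 53.65644454956055) [0.0081 0.0096 0.0238] slope deg 0.1 ears [np.float64(0.0246), np.float64(0.0242)] u -0.016 0.017 v -0.076 0.017
wrist nut 805 [ 0.5255 -0.1016  0.024 ] 0.0313
wrist spacer 427 [ 0.5515 -0.0521  0.0225] 0.0246
```

The bracket is flat: strap top at 0.010, both ears at 0.024, slope under 1°. The nut and spacer are in the tray, and the gripper is clear above. I'm handing the job in.

```bash
python3 -c "
from rig import env
print(env.close_job())"
```

```text
the job is handed in; nothing more can be done
None
```

The job is handed in at about 28 s: wing nut, spacer and bracket went into the tray in that order, the bracket measured flat with ears up, and everything was released; no verdict was returned.

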